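# Pump the quick-clamp vice shut on the sine block

### The job

Set the loose aluminium sine block lengthways on the two rails of the blue quick-clamp vice, in the middle of the rails between the two jaws, and let go. Then squeeze the orange trigger towards the black handle again and again, letting it spring fully back each time, until the ratcheting jaw has pushed the block against the fixed jaw and grips it firmly: the trigger then goes hard, and about 20 N on it is right, while well over 30 N would let the jaw crush the soft block. Do not push the sliding jaw itself, leave everything else on the shelf alone, and finish with the trigger let go.

Things in the scene. Friction and masses are not known exactly. Their poses are not given: they have to be found in the camera images.
- sine_block: the part: bright aluminium block, 40 mm (its x) x 60 mm (its y, lengthways) x 40 mm high, about 0.26 kg, loose, lying flat on the shelf with dark roller ends showing on its long sides. Origin at the centre of its underside, z up.
- vice: blue quick-clamp vice bolted to the shelf. Origin on the shelf (z 0) under the fixed jaw's gripping face; y along the bar from sliding jaw to handle, z up. In mm: two rails carry the block (tops z 34, |x| 12 to 30, y -134 to 0); fixed steel jaw y 0 to 14, top z 76; housing |x| under 28, y 0 to 130, top z 54; base |x| under 45, y -160 to 135; black fixed handle |x| under 15, y 72 to 95, top z 156.
- slide_jaw: bar with the sliding blue jaw and its orange pad (8 mm of stiff rubber, about 10 N per mm). Jaw 44 mm wide, top 77 mm above the shelf. Axes as the vice's; origin = vice's origin shifted along +y by the closing travel: 16 to 34 mm at the start, 70 at most. The pad's face is at y -115 mm in this frame and looks to +y. A brake holds it where it is left. Do not push it by hand.
- trigger (a joint): orange trigger, rad: 0 let go, 0.20 fully squeezed; hinge along the vice's x at y 50, z 50 mm; springs back. A full squeeze moves the jaw one tooth, 8 mm (the first 2 to 10). At the push point: 12 to 14 N while the jaw runs free; when it grips, the trigger goes hard and stops short; 20 N on the trigger gives 12 to 25 N at the jaw, 30 N about 35, 50 N about 70. On letting go some 12 N stay. At least 8 N on the block is firm; over 50 N crushes it.
- trigger_push (a point): where to squeeze: on the trigger's outer face (away from the handle), 80 mm from its hinge, 130 mm above the shelf; at rest about y 37 mm in the vice's frame, fully squeezed y 53 mm. The trigger is 20 mm wide (x), 10 mm thick, its top 155 mm above the shelf, leaning 0.1 rad away from the handle at rest, 0.1 rad towards it when squeezed. Axes turn with it.
- handle_back (a point): on the back face of the fixed handle, opposite the push point: y = 95 mm, 130 mm above the shelf, in the vice's frame. Trigger and handle together measure 58 mm over their outer faces at rest and 42 mm fully squeezed.
- nest (a point): where the block's underside centre comes to rest when gripped: on the rail tops (34 mm above the shelf), midway between the rails, y = -30 mm in the vice's frame.
- vee_block: dark steel vee block, loose, 44 x 50 x 36 mm, standing near the sine block (the two swap places). Leave alone. Origin under its centre.
- tailstock_clamp: rusty cast-iron tailstock clamp with a stud and a lever, loose, 75 x 55 x 110 mm, beyond the vice. Leave alone.
- reamer: chrome reamer in a clear plastic tube with red ends, loose, 220 mm long, on the right. Leave alone.
- copper_hammer: copper soft hammer with a wooden handle, loose, 250 mm long, at the left edge. Leave alone.
- oil_can: red can, loose, 60 mm wide and 140 mm high, on the right. Leave alone.
Things that resemble listed ones, but are neither listed nor needed, are in the scene too. What is shaped like the sine_block but red or turquoise is not meant.

How it is judged:
On the way, in this order (a step that is already met when the one before it is completed fails the run):
1. the block lies on the rails between the jaws, let go (x of sine_block in the frame of vice between -0.01 and 0.01 m and z of sine_block in the frame of vice between 0.03 and 0.037 m and y of sine_block in the frame of vice between -0.09 and -0.026 m and angle between the y axis of sine_block and the y axis of vice, either way round below 0.3 rad and contact force between the fingers and sine_block below 0.1 N), for 0.2 s.
2. the trigger is squeezed (value of joint trigger above 0.12 rad).
3. the trigger is let back (value of joint trigger below 0.05 rad).
4. the trigger is squeezed again (value of joint trigger above 0.12 rad).
5. the jaw grips the block firmly with the trigger let back (contact force between slide_jaw and sine_block above 8 N and value of joint trigger below 0.05 rad), for 0.2 s.
At the end, for the whole second after the job is handed in: the sine block stands still on the rails (underside 30 to 37 mm above the shelf), within 10 mm of the middle, flat and lengthways within 0.06 rad, its end against the fixed jaw (within 4 mm), the sliding jaw pressing on it with at least 8 N; the trigger is let go (below 0.05 rad) (all of step 5 and x of sine_block in the frame of vice between -0.01 and 0.01 m and z of sine_block in the frame of vice between 0.03 and 0.037 m and y of sine_block in the frame of vice between -0.034 and -0.026 m and angle between the y axis of sine_block and the y axis of vice, either way round below 0.06 rad and angle between sine_block's own z axis and vertical below 0.06 rad and linear speed of sine_block below 0.01 m/s); the robot touches nothing.
It fails at once if the block is crushed: more than 50 N from the jaw (contact force between slide_jaw and sine_block above 50 N).
It fails at once if the sliding jaw is pushed by hand (over 4 N) (contact force between any of the fingers, the arm and slide_jaw above 4 N).
It fails at once if another thing on the shelf is moved by more than 20 mm (distance of any of vee_block, tailstock_clamp, reamer, copper_hammer, oil_can from where it was at the start of the episode above 0.02 m).
It also fails if it takes over 64 s, if anything falls off the work surface, if the arm or the gripper's body presses on something with over 40 N, if the wrist force passes 120 N, or if a joint passes its speed limit or range.

### The arm

A 6-joint arm with a two-finger parallel gripper is mounted at the origin on the work surface. World frame = base frame: x ahead of the robot, y to its left, z up, the work surface at z = 0. Lengths are in m, angles in rad, forces in N, time in s.
With the tool pointing down it reaches from about 0.3 to 0.85 m from the base axis. Payload 4.2 kg.
Tool frame: the origin (TCP) lies midway between the tips of the shut fingers; the grasp point (between the pads) lies 19 mm behind it; z points along the fingers, x is the direction in which the jaws open and shut, and the axes are right-handed (so a half turn about z gives the same grasp; the last joint's range is limited). The gripper opens to 91 mm and grips with 3 to 60 N. Pads are 32 mm wide; open, the fingers measure 118 mm over their backs; the gripper's body (76 mm by 178 mm) begins 60 mm behind the grasp point.
Start: joints at [-1.127, 0.32, 1.565, -0, 1.257, -0.02], TCP at [0.257, -0.514, 0.214] pointing down, gripper open.
Joint ranges: [-3.11, 3.11], [-0.84, 2.01], [0.21, 2.61], [-1.34, 4.49], [0.05, 2.63], [-2.56, 2.56]. Speed limits (rad/s): [2.57, 2.57, 3.14, 3.14, 3.14, 3.14].

### API

Orientations are given as a rotation vector (axis times angle).
In Python, from workcell import manip gives the robot as it stands. The module is installed in compiled form; this text tells all that it offers.
- The arm moves only by the shell command python3 -m jog 'ROWS' [FORCE]. ROWS is JSON, a list of rows, each a list of 5 numbers: the opening, from 0 (shut) to 1 (fully open), then the shift along the tool's x, y, z in m, then the turn about the tool's z in rad. A call has 1 to 20 rows; each row is the pose to reach, as a shift and turn from the pose commanded when the call began, along the tool's axes at that moment; what a row does not reach only later rows make up. A row lasts 1/12 s, in which the tool goes at most 41.7 mm and 7.16 degrees, less where a joint would pass 70% of its speed; a pose out of reach is approached as far as the arm can. A call with a gripper value outside its range is refused whole. The fingers move at their own pace and stop on an object; FORCE is the grip in N (left out, the last holds). Time passes only in rows, so rows that repeat a pose let the fingers close. It gives the time, the measured TCP pose, the force and the opening at its end, in the units of the state.
- manip.read_state(): the state, without advancing time (a new reading comes with each control period).
- manip.grab_frame(name): name is "scene" or "top"; returns the picture (384x512x3 uint8, blue, green, red); there is no depth.
- manip.calibration(name): a dict with "fovy" (degrees; the focal length in pixels is half the picture's height over the tangent of half this angle, whatever the lens; pixels are square), "cx", "cy" (the principal point, pixels), "extrinsics" (4x4, takes a point from world to camera coordinates). Camera axes: x right, y down, z forward; pixel columns grow to the right and rows downward; lengths in m; the calibration is good to about 2 mm. A picture is of the moment at which its call begins. calibration takes no time and is no camera call.
- manip.close_job(): hands the job in, once; it reports no verdict.
The state is a dict: "t": time; "joint_positions": joint angles; "dq": joint speeds; "effort": joint torques, N m; "ee_pos": TCP position; "ee_rot": TCP orientation; "ft_force": force on the tool from outside, world axes, zero at the start; "wrist_torque": the same for the moment, N m; "grip_width": opening from 0.0 (shut) to 1.0 (fully open).
Only numpy, scipy, OpenCV 4.12 (cv2) and the standard library are available. Lean on these libraries where they do the work, as an engineer would, in place of code of your own. Each camera call takes 0.05 s, during which the arm holds its last target.

## Working session

There is one attempt and no reset: what is moved stays moved. The work goes in short steps, Python scripts to look and compute and a shell command to move; the robot and the scene stay as the last step left them, time stands still between calls to the robot, and variables do not carry over. Pictures are saved under pics/ and viewed, and the job is handed in when it is done.

```bash
mkdir -p pics; python3 - <<'E'
from workcell import manip
import cv2
for n in("scene","top"):
    cv2.imwrite(f"pics/{n}0.png",manip.grab_frame(n)); c=manip.calibration(n); print(n,c)
s=manip.read_state(); print({k:s[k] for k in("t","ee_pos","ee_rot","ft_force","grip_width")})
E
```

```text
scene {'fovy': 43.59977001582235, 'cx': 261.78085718623305, 'cy': 189.58727764561684, 'extrinsics': array([[-0.40552015,  0.91391528,  0.01767105,  0.25277391],
       [ 0.61100235,  0.28538969, -0.73839614, -0.27483715],
       [-0.67987465, -0.28863746, -0.67413565,  2.3180797 ],
       [ 0.        ,  0.        ,  0.        ,  1.        ]])}
top {'fovy': 55.845081812089276, 'cx': 254.35223677981625, 'cy': 190.22861581428037, 'extrinsics': array([[-0.04268514, -0.99908729,  0.00160367, -0.01592681],
       [-0.97596187,  0.04135366, -0.213982  ,  0.59632862],
       [ 0.21372038, -0.01069897, -0.97683629,  1.10125655],
       [ 0.        ,  0.        ,  0.        ,  1.        ]])}
{'t': 0.1, 'ee_pos': array([ 0.25701055, -0.51385448,  0.21321609]), 'ee_rot': array([-2.67175781e+00,  1.65100903e+00,  2.10049820e-03]), 'ft_force': array([-0.37999734,  0.47623917,  0.06116163]), 'grip_width': 1.0004776953423582}
```

View pics/scene0.png

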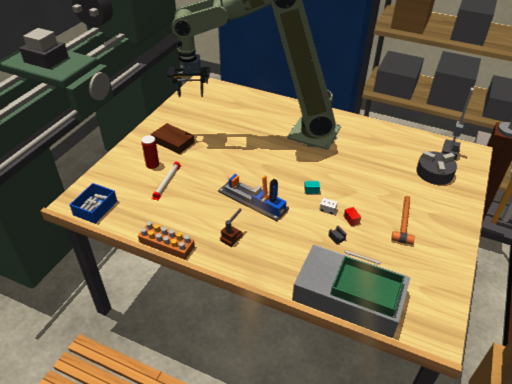

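View pics/top0.png

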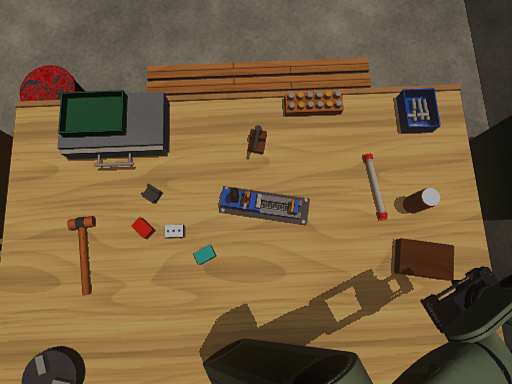

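The sine block is the white block with dark dots, at top (174,231) and scene (328,206). The vice runs from top (308,208), its sliding-jaw end, to (222,200), its handle end. I'll zoom in on both.

```bash
python3 - <<'E'
import cv2
t=cv2.imread("pics/top0.png");s=cv2.imread("pics/scene0.png")
cv2.imwrite("pics/t1.png",cv2.resize(t[170:270,130:320],None,fx=4.2,fy=4.2,interpolation=cv2.INTER_CUBIC))
cv2.imwrite("pics/s1.png",cv2.resize(s[165:250,210:370],None,fx=5,fy=5,interpolation=cv2.INTER_CUBIC))
E
```

```text
(no output)
```

View pics/t1.png

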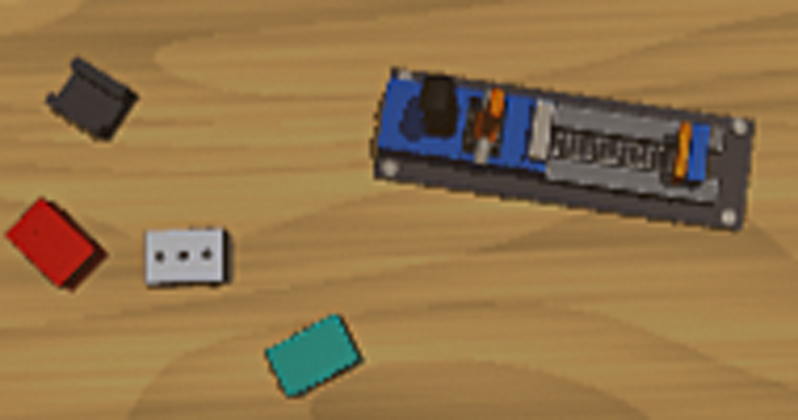

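View pics/s1.png

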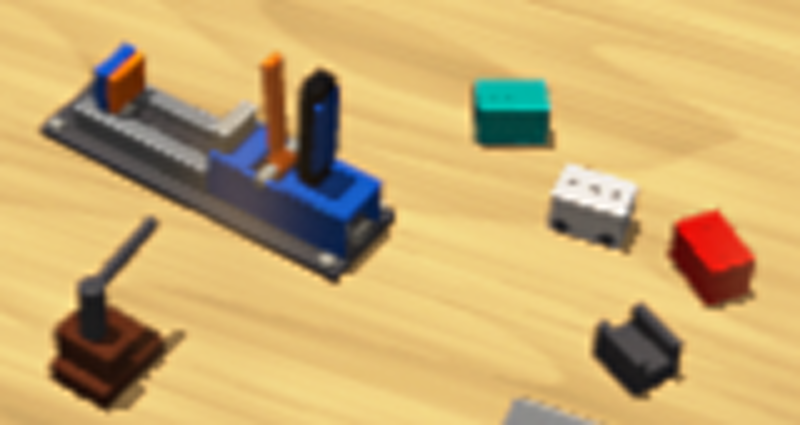

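```bash
cat > h.py <<'E'
import numpy as np, cv2
from workcell import manip
from scipy.spatial.transform import Rotation as R
def KE(n):
    c=manip.calibration(n); f=192/np.tan(np.radians(c["fovy"])/2)
    return f,c["cx"],c["cy"],np.array(c["extrinsics"])
def ray(n,px,z):
    f,cx,cy,E=KE(n); px=np.atleast_2d(px).astype(float)
    d=np.c_[(px[:,0]-cx)/f,(px[:,1]-cy)/f,np.ones(len(px))]@E[:3,:3]
    o=-E[:3,:3].T@E[:3,3]
    return o+d*((z-o[2])/d[:,2])[:,None]
def proj(n,P):
    f,cx,cy,E=KE(n); q=np.atleast_2d(P)@E[:3,:3].T+E[:3,3]
    return np.c_[f*q[:,0]/q[:,2]+cx,f*q[:,1]/q[:,2]+cy]
E
python3 - <<'E'
from h import *
np.set_printoptions(precision=4,suppress=True)
t=cv2.imread("pics/top0.png");s=cv2.imread("pics/scene0.png")
f=lambda p:np.array(p)/4.2+[130,170]-0.38
g=lambda p:np.array(p)/5.+[210,165]-0.4
b=f([(393,67),(757,117),(738,232),(375,180)])
for z in(0.0,0.01): 
    w=ray("top",b,z); print(w,np.linalg.norm(np.roll(w,-1,0)-w,axis=1))
bs=g([(42,128),(337,283),(395,213),(85,85)])
print("scene",ray("scene",bs,0.01))
# sine block top
hsv=cv2.cvtColor(t,cv2.COLOR_BGR2HSV); m=((hsv[...,1]<60)&(hsv[...,2]>130)).astype(np.uint8)
m[:, :160]=0;m[:,190:]=0;m[:220]=0;m[245:]=0
m=cv2.morphologyEx(m,cv2.MORPH_CLOSE,np.ones((3,3)))
c=max(cv2.findContours(m,0,1)[0],key=cv2.contourArea); r=cv2.minAreaRect(c); print(r)
w=ray("top",cv2.boxPoints(r),0.04);print(w,w.mean(0),np.linalg.norm(np.roll(w,-1,0)-w,axis=1))
M=cv2.moments(m,True);print("centroid",ray("top",[M['m10']/M['m00'],M['m01']/M['m00']],0.04))
bt=g([(568,162),(640,180),(628,220),(552,200)])
w=ray("scene",bt,0.04);print("scene block",w,w.mean(0))
# dots
print("dots",ray("top",f([(160,256),(207,254),(183,255)]),0.04), ray("scene",g([(574,182),(618,194)]),.04))
# jaw
print("jawtop fixed",ray("top",f([(537,98),(552,100),(548,160),(532,157)]),0.076))
print("slide",ray("top",f([(680,124),(712,126),(706,184),(672,178)]),0.077))
print("trigger top",ray("top",f([(497,92)]),0.155),"handle",ray("top",f([(440,80)]),0.156))
print("scene trig",ray("scene",g([(272,56)]),.155),"handle",ray("scene",g([(322,75)]),.156))
E
```

```text
[[ 0.63    0.0635  0.    ]
 [ 0.5762 -0.2287  0.    ]
 [ 0.4841 -0.2066  0.    ]
 [ 0.5379  0.0801  0.    ]] [0.2971 0.0947 0.2917 0.0935]
[[ 0.6276  0.0627  0.01  ]
 [ 0.5743 -0.227   0.01  ]
 [ 0.4829 -0.2051  0.01  ]
 [ 0.5363  0.0792  0.01  ]] [0.2946 0.0939 0.2893 0.0928]
scene [[ 0.5699 -0.2223  0.01  ]
 [ 0.631   0.0678  0.01  ]
 [ 0.5398  0.0802  0.01  ]
 [ 0.5069 -0.2146  0.01  ]]
((173.5, 230.0), (12.0, 17.0), 90.0)
[[0.5014 0.2507 0.04  ]
 [0.4991 0.196  0.04  ]
 [0.4606 0.196  0.04  ]
 [0.4629 0.2503 0.04  ]] [0.481  0.2233 0.04  ] [0.0547 0.0385 0.0543 0.0385]
centroid [[0.4795 0.223  0.04  ]]
scene block [[0.456  0.1945 0.04  ]
 [0.4516 0.2533 0.04  ]
 [0.4992 0.2583 0.04  ]
 [0.503  0.197  0.04  ]] [0.4774 0.2257 0.04  ]
dots [[0.4799 0.2418 0.04  ]
 [0.4799 0.2059 0.04  ]
 [0.4799 0.2243 0.04  ]] [[0.4761 0.2062 0.04  ]
 [0.4744 0.2422 0.04  ]]
jawtop fixed [[ 0.5833 -0.0507  0.076 ]
 [ 0.5813 -0.062   0.076 ]
 [ 0.5355 -0.0568  0.076 ]
 [ 0.5383 -0.0449  0.076 ]]
slide [[ 0.5585 -0.1575  0.077 ]
 [ 0.556  -0.1815  0.077 ]
 [ 0.5121 -0.174   0.077 ]
 [ 0.5177 -0.1488  0.077 ]]
trigger top [[ 0.5722 -0.0212  0.155 ]] handle [[0.5823 0.0186 0.156 ]]
scene trig [[ 0.5607 -0.0215  0.155 ]] handle [[0.5659 0.0222 0.156 ]]
```

```bash
cat >> h.py <<'E'
def plan(p,yaw):
    """shift in tool axes + turn about tool z, to world TCP p with tool x at world yaw (mod pi)"""
    s=manip.read_state(); Rm=R.from_rotvec(s["ee_rot"]).as_matrix()
    d=Rm.T@(np.array(p)-s["ee_pos"]); x=Rm[:,0]; cur=np.arctan2(x[1],x[0])
    dy=(yaw-cur+np.pi/2)%np.pi-np.pi/2
    print("t",round(s["t"],2),"pos",s["ee_pos"].round(4),"tool xaxis",x.round(3),"z",Rm[:,2].round(3),"ft",s["ft_force"].round(2),"w",round(s["grip_width"]*91,2),"q6",s["joint_positions"].round(2))
    print("shift",d.round(4),"turn(tool z)",round(-dy if Rm[2,2]<0 else dy,4))
E
python3 - <<'E'
from h import *
plan([.479,.2235,.213],0)
t=cv2.imread("pics/top0.png");s=cv2.imread("pics/scene0.png")
# predicted overlay of vice and block for check
o=np.array([.558,-.060,0]);ps=-.183
Rz=R.from_euler('z',ps).as_matrix()
P=lambda p:o+Rz@(np.array(p)/1000)
pts=[[-12,0,34],[12,-134,34],[30,-134,34],[-30,-134,34],[0,0,76],[0,37,130],[0,95,130],[45,-160,0],[-45,-160,0],[45,135,0],[-45,135,0],[0,95,156],[0,72,156]]
B=[[.479+a,.2235+b,c] for a in(-.02,.02) for b in(-.03,.03) for c in (0,.04)]
for n,im,sl,k in(("top",t,(170,270,130,320),4.2),("scene",s,(165,250,210,370),5)):
    v=cv2.resize(im[sl[0]:sl[1],sl[2]:sl[3]],None,fx=k,fy=k,interpolation=cv2.INTER_CUBIC)
    for q in proj(n,[P(p) for p in pts]+B):
        c=(q-[sl[2],sl[0]]+.5)*k; cv2.circle(v,tuple(int(a) for a in c),3,(255,0,255),1)
    cv2.imwrite(f"pics/ov_{n}.png",v)
E
```

```text
t 0.1 pos [ 0.257  -0.5139  0.2132] tool xaxis [ 0.447 -0.894 -0.002] z [-0.001  0.001 -1.   ] ft [-0.38  0.48  0.06] w 91.04 q6 [-1.13  0.32  1.57  0.    1.26 -0.02]
shift [-0.5602 -0.5284  0.0011] turn(tool z) -1.107
```

View pics/ov_top.png

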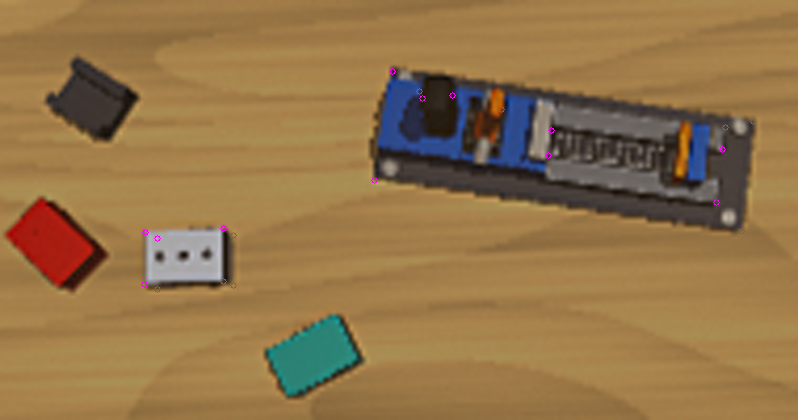

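View pics/ov_scene.png

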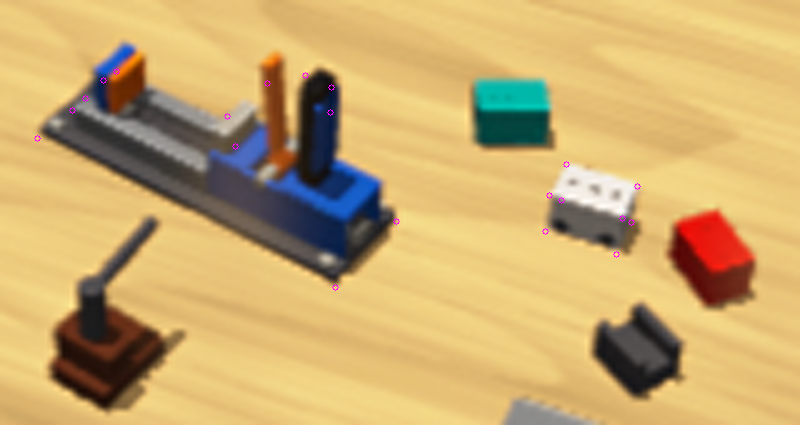

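```bash
python3 -m jog '[[1,-0.560,-0.528,0,-1.107],[1,-0.560,-0.528,0,-1.107],[1,-0.560,-0.528,0,-1.107],[1,-0.560,-0.528,0,-1.107],[1,-0.560,-0.528,0,-1.107],[1,-0.560,-0.528,0,-1.107],[1,-0.560,-0.528,0,-1.107],[1,-0.560,-0.528,0,-1.107],[1,-0.560,-0.528,0,-1.107],[1,-0.560,-0.528,0,-1.107],[1,-0.560,-0.528,0,-1.107],[1,-0.560,-0.528,0,-1.107],[1,-0.560,-0.528,0,-1.107],[1,-0.560,-0.528,0,-1.107],[1,-0.560,-0.528,0,-1.107],[1,-0.560,-0.528,0,-1.107],[1,-0.560,-0.528,0,-1.107],[1,-0.560,-0.528,0,-1.107],[1,-0.560,-0.528,0,-1.107],[1,-0.560,-0.528,0,-1.107]]'
python3 - <<'E'
from h import *
cv2.imwrite("pics/sc2.png",manip.grab_frame("scene"))
cv2.imwrite("pics/tp2.png",manip.grab_frame("top"))
plan([.479,.2235,.009],0)
E
```

```text
t: 1.77
ee_pos: [0.4798, 0.2267, 0.213]
ee_rot: [-3.14, -0.007, 0.0]
ft_force: [-0.5, -0.5, -0.2]
grip_width: 1.002
t 1.87 pos [0.4784 0.2228 0.2132] tool xaxis [ 1.     0.002 -0.002] z [-0.002 -0.002 -1.   ] ft [-0.54  0.63  0.07] w 91.28 q6 [ 0.41  0.25  1.67 -0.    1.23  0.41]
shift [ 0.001  -0.001   0.2042] turn(tool z) 0.0016
```

View pics/sc2.png

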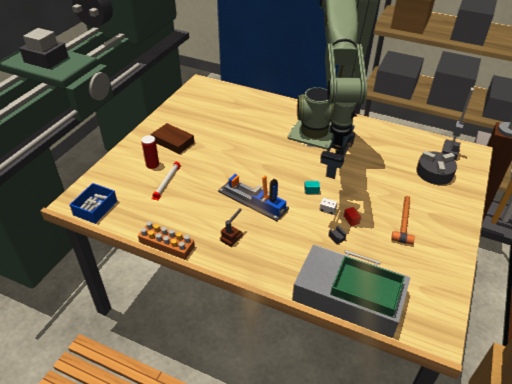

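The open gripper hangs over the sine block, which is visible below it at (328,206), and the tool is square to it. I'll descend, grip and lift.

```bash
python3 -m jog '[[1,0.001,-0.001,0.04,0],[1,0.001,-0.001,0.08,0],[1,0.001,-0.001,0.12,0],[1,0.001,-0.001,0.15,0],[1,0.001,-0.001,0.175,0],[1,0.001,-0.001,0.19,0],[1,0.001,-0.001,0.2,0],[1,0.001,-0.001,0.203,0],[1,0.001,-0.001,0.203,0],[0.3,0.001,-0.001,0.203,0],[0.3,0.001,-0.001,0.203,0],[0.3,0.001,-0.001,0.203,0],[0.3,0.001,-0.001,0.203,0],[0.3,0.001,-0.001,0.203,0],[0.3,0.001,-0.001,0.203,0]]' 25
python3 - <<'E'
from h import *
cv2.imwrite("pics/tp3.png",cv2.resize(manip.grab_frame("top")[170:270,130:320],None,fx=4,fy=4))
plan([.479,.2235,.2],0)
E
```

```text
t: 3.12
ee_pos: [0.48, 0.2239, 0.0112]
ee_rot: [-3.141, -0.0, -0.001]
ft_force: [0.7, 0.3, 1.4]
grip_width: 0.594
t 3.17 pos [0.48   0.2238 0.0111] tool xaxis [1. 0. 0.] z [ 0.  0. -1.] ft [-0.05 -0.22  0.15] w 49.62 q6 [ 0.41  0.46  1.93 -0.    0.75  0.41]
shift [-0.0009  0.0003 -0.1889] turn(tool z) 0.0001
```

View pics/tp3.png

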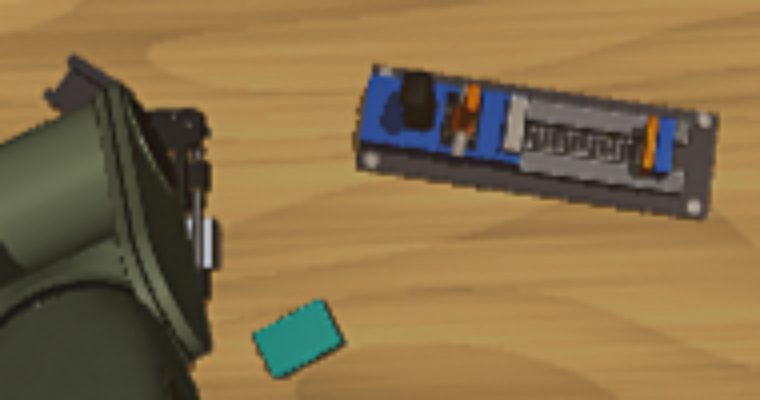

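The gripper covers the block, whose bright end shows at (208,243) between the fingers. At 49.6 mm the fingers are still closing.

```bash
python3 -m jog '[[0.3,0,0,0,0],[0.3,0,0,0,0],[0.3,0,0,0,0],[0.3,0,0,0,0],[0.3,0,0,0,0]]' 25
python3 -m jog '[[0.3,0,0,-0.01,0],[0.3,0,0,-0.03,0],[0.3,0,0,-0.06,0],[0.3,0,0,-0.09,0],[0.3,0,0,-0.12,0],[0.3,0,0,-0.15,0],[0.3,0,0,-0.15,0]]'
python3 - <<'E'
from h import *
im=manip.grab_frame("scene");cv2.imwrite("pics/sc4.png",cv2.resize(im[90:250,210:410],None,fx=3.7,fy=3.7))
# block centre target in vice: y=-46, ps=-.183
o=np.array([.558,-.060,0]);Rz=R.from_euler('z',-.183).as_matrix()
p=o+Rz@[0,-.046,0]; print(p)
plan([p[0],p[1],.16],-.183)
E
```

```text
t: 3.58
ee_pos: [0.4793, 0.2237, 0.0109]
ee_rot: [3.141, -0.0, -0.002]
ft_force: [-3.2, 1.0, 3.1]
grip_width: 0.437
t: 4.17
ee_pos: [0.4838, 0.2252, 0.1673]
ee_rot: [-3.137, 0.0, -0.02]
ft_force: [1.7, 0.4, -3.0]
grip_width: 0.434
[ 0.54962891 -0.1052319   0.        ]
t 4.22 pos [0.4823 0.2245 0.1643] tool xaxis [ 1.    -0.     0.008] z [ 0.008  0.003 -1.   ] ft [ 0.69 -0.12 -3.98] w 39.95 q6 [ 0.41  0.29  1.75 -0.    1.1   0.41]
shift [0.0673 0.3297 0.0038] turn(tool z) 0.183
```

View pics/sc4.png

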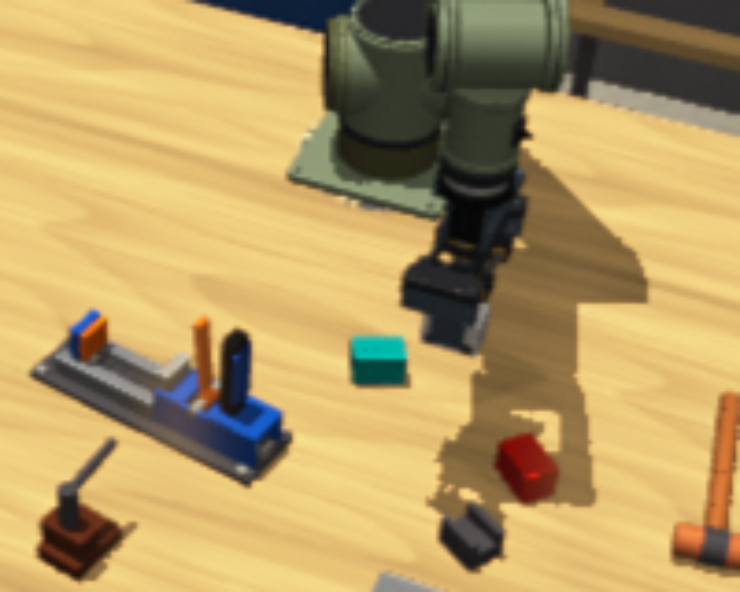

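The block is held at 39.95 mm, its true width, and everything else is undisturbed. I'll lift over the handle and travel to above the rails.

```bash
python3 -m jog '[[0.3,0,0,-0.03,0],[0.3,0,0,-0.06,0],[0.3,0.008,0.04,-0.06,0.05],[0.3,0.016,0.08,-0.06,0.1],[0.3,0.024,0.12,-0.06,0.183],[0.3,0.032,0.16,-0.06,0.183],[0.3,0.04,0.2,-0.06,0.183],[0.3,0.048,0.24,-0.06,0.183],[0.3,0.056,0.28,-0.06,0.183],[0.3,0.062,0.31,-0.06,0.183],[0.3,0.066,0.33,-0.06,0.183],[0.3,0.067,0.33,-0.06,0.183],[0.3,0.067,0.33,-0.06,0.183],[0.3,0.067,0.33,-0.06,0.183]]'
python3 - <<'E'
from h import *
plan([.5496,-.1052,.045],-.183)
for n,sl,k in(("top",(120,290,170,370),3.8),("scene",(110,250,190,350),4.5)):
    im=manip.grab_frame(n);cv2.imwrite(f"pics/{n}5.png",cv2.resize(im[sl[0]:sl[1],sl[2]:sl[3]],None,fx=k,fy=k,interpolation=cv2.INTER_CUBIC))
plan([.5496,-.1052,.045],-.183)
E
```

```text
t: 5.38
ee_pos: [0.5461, -0.1057, 0.2194]
ee_rot: [-3.128, 0.287, 0.005]
ft_force: [-0.2, -0.2, -3.4]
grip_width: 0.436
t 5.38 pos [ 0.5461 -0.1057  0.2194] tool xaxis [ 0.983 -0.182 -0.003] z [-0.003  0.001 -1.   ] ft [-0.22 -0.2  -3.42] w 39.71 q6 [-0.21  0.29  1.6   0.    1.26 -0.03]
shift [ 0.0039 -0.001   0.1744] turn(tool z) -0.0002
t 5.48 pos [ 0.5464 -0.1051  0.2202] tool xaxis [ 0.984 -0.181 -0.002] z [-0.002  0.001 -1.   ] ft [-0.57  0.12 -2.97] w 39.88 q6 [-0.21  0.29  1.6   0.    1.26 -0.03]
shift [ 0.0035 -0.0004  0.1752] turn(tool z) 0.0013
```

View pics/scene5.png

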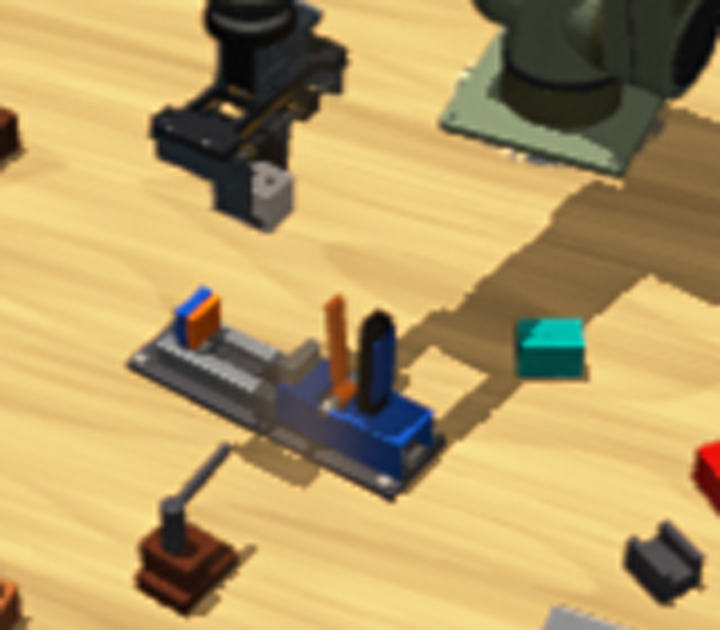

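View pics/top5.png

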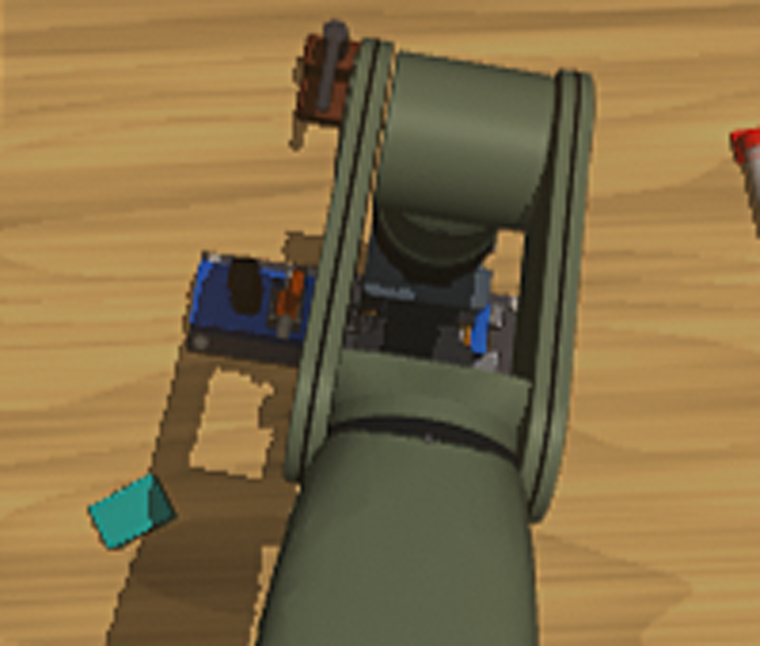

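The block hangs straight above the rails, with the pad and jaw clear on either side. I'll lower it.

```bash
python3 -m jog '[[0.3,0.0035,0,0.03,0],[0.3,0.0035,0,0.06,0],[0.3,0.0035,0,0.09,0],[0.3,0.0035,0,0.12,0],[0.3,0.0035,0,0.145,0],[0.3,0.0035,0,0.16,0],[0.3,0.0035,0,0.166,0],[0.3,0.0035,0,0.168,0],[0.3,0.0035,0,0.168,0],[0.3,0.0035,0,0.168,0]]'
python3 - <<'E'
from h import *
plan([.5496,-.1052,.045],-.183)
for n,sl,k in(("scene",(150,250,200,320),6),):
    im=manip.grab_frame(n);cv2.imwrite(f"pics/{n}6.png",cv2.resize(im[sl[0]:sl[1],sl[2]:sl[3]],None,fx=k,fy=k,interpolation=cv2.INTER_CUBIC))
E
```

```text
t: 6.32
ee_pos: [0.5514, -0.1067, 0.0542]
ee_rot: [3.128, -0.286, 0.004]
ft_force: [0.1, 0.2, -3.4]
grip_width: 0.434
t 6.32 pos [ 0.5514 -0.1067  0.0542] tool xaxis [ 0.983 -0.181  0.003] z [ 0.003 -0.001 -1.   ] ft [ 0.07  0.18 -3.37] w 39.53 q6 [-0.21  0.45  1.81 -0.    0.88 -0.03]
shift [-0.0021 -0.0012  0.0092] turn(tool z) 0.0006
```

View pics/scene6.png

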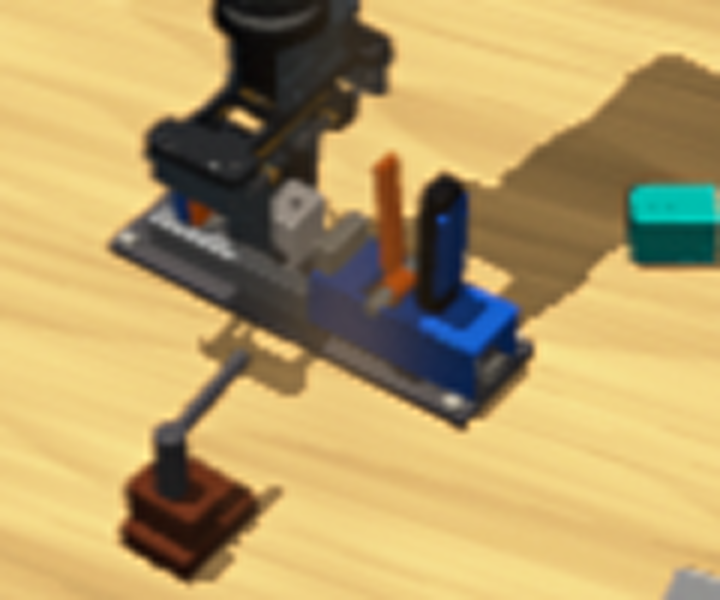

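The block is about 9 mm above the rails with its end clear of the fixed jaw, which stands at (345,240). I'll lower it the rest of the way and watch the force.

```bash
python3 -m jog '[[0.3,-0.001,0,0.003,0],[0.3,-0.0015,0,0.006,0],[0.3,-0.0015,0,0.007,0],[0.3,-0.0015,0,0.007,0],[0.3,-0.0015,0,0.007,0]]'
python3 -m jog '[[0.3,0,0,0.001,0],[0.3,0,0,0.002,0],[0.3,0,0,0.002,0]]'
```

```text
t: 6.78
ee_pos: [0.5489, -0.1067, 0.0459]
ee_rot: [3.128, -0.287, 0.0]
ft_force: [0.4, 1.1, -3.4]
grip_width: 0.439
t: 7.03
ee_pos: [0.5492, -0.1067, 0.0449]
ee_rot: [3.128, -0.287, 0.001]
ft_force: [-2.0, 1.4, 3.5]
grip_width: 0.437
```

The block has touched down: the force swung from -3.4 to +3.5 N. Open and look.

```bash
python3 -m jog '[[0.6,0,0,0,0],[0.8,0,0,0,0],[0.8,0,0,0,0],[0.8,0,0,0,0],[0.8,0,0,0,0],[0.8,0,0,0,0]]'
python3 -m jog '[[0.8,0,0,-0.02,0],[0.8,0,0,-0.06,0],[0.9,0,0,-0.1,0],[1,0,0,-0.14,0],[1,0,0,-0.17,0],[1,0,0,-0.19,0],[1,0,0,-0.2,0],[1,0,0,-0.2,0]]'
python3 - <<'E'
from h import *
for n,sl,k in(("top",(150,250,200,330),6),("scene",(150,250,200,320),6)):
    im=manip.grab_frame(n);cv2.imwrite(f"pics/{n}7.png",cv2.resize(im[sl[0]:sl[1],sl[2]:sl[3]],None,fx=k,fy=k,interpolation=cv2.INTER_CUBIC))
o=np.array([.558,-.060,0]);Rz=R.from_euler('z',-.183).as_matrix()
p=o+Rz@[0,.072,0]; print(p)
plan([p[0],p[1],.245],-.183+np.pi/2)
E
```

```text
t: 7.53
ee_pos: [0.549, -0.1066, 0.0439]
ee_rot: [3.128, -0.287, 0.0]
ft_force: [-0.2, -0.1, 0.5]
grip_width: 0.795
t: 8.2
ee_pos: [0.55, -0.1068, 0.2462]
ee_rot: [3.128, -0.287, 0.008]
ft_force: [-0.2, -0.9, -0.4]
grip_width: 0.998
[0.57110258 0.01079776 0.        ]
t 8.3 pos [ 0.5483 -0.1065  0.2427] tool xaxis [ 0.983 -0.182 -0.002] z [-0.002  0.    -1.   ] ft [-0.41 -0.09 -0.43] w 91.28 q6 [-0.21  0.28  1.55 -0.    1.31 -0.03]
shift [ 0.0011 -0.1195 -0.0023] turn(tool z) 1.5708
```

View pics/scene7.png

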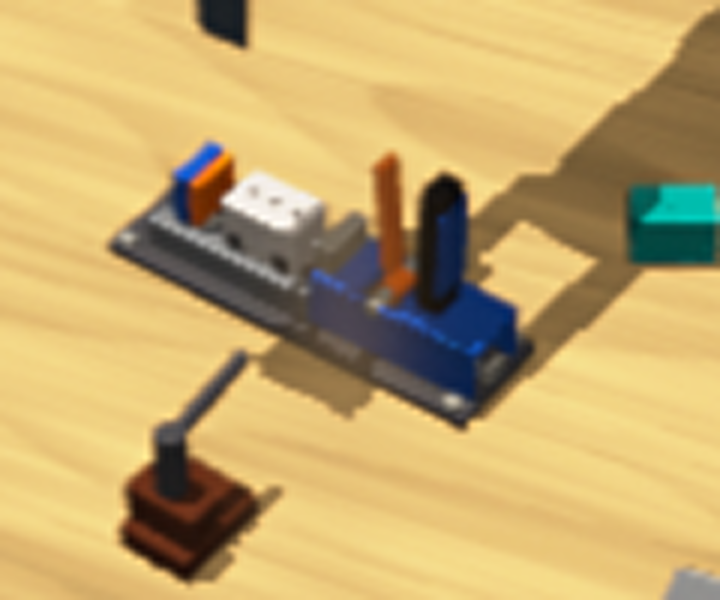

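View pics/top7.png

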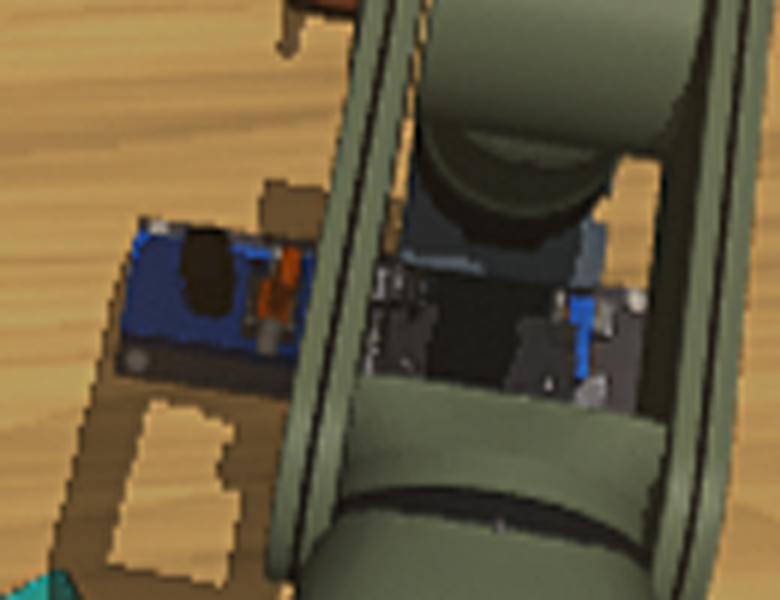

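The block sits lengthways on the rails, its dots along scene crop (254,188) to (298,208), with the orange pad just behind it. Now I'll move above the trigger and handle and turn 90°.

```bash
python3 -m jog '[[1,0,-0.03,0,0.12],[1,0,-0.06,0,0.24],[1,0,-0.09,0,0.36],[1,0.001,-0.119,-0.002,1.57],[1,0.001,-0.119,-0.002,1.57],[1,0.001,-0.119,-0.002,1.57],[1,0.001,-0.119,-0.002,1.57],[1,0.001,-0.119,-0.002,1.57],[1,0.001,-0.119,-0.002,1.57],[1,0.001,-0.119,-0.002,1.57],[1,0.001,-0.119,-0.002,1.57],[1,0.001,-0.119,-0.002,1.57],[1,0.001,-0.119,-0.002,1.57],[1,0.001,-0.119,-0.002,1.57],[1,0.001,-0.119,-0.002,1.57]]'
python3 - <<'E'
from h import *
o=np.array([.558,-.060,0]);Rz=R.from_euler('z',-.183).as_matrix()
w=ray("scene",np.array([(254,188),(276,199),(298,208)])/6.+[200-.4,150-.4],.074)
print("block dots in vice",((w-o)@Rz).round(4))
for n,sl,k in(("top",(150,250,200,330),6),("scene",(130,250,200,320),5)):
    im=manip.grab_frame(n);cv2.imwrite(f"pics/{n}8.png",cv2.resize(im[sl[0]:sl[1],sl[2]:sl[3]],None,fx=k,fy=k,interpolation=cv2.INTER_CUBIC))
p=o+Rz@[0,.072,0]; print(p)
plan([p[0],p[1],.111],-.183+np.pi/2)
E
```

```text
t: 9.55
ee_pos: [0.5708, 0.0102, 0.2439]
ee_rot: [2.011, -2.41, -0.004]
ft_force: [-0.6, 0.2, -0.1]
grip_width: 1.001
block dots in vice [[-0.005  -0.0677  0.074 ]
 [-0.0045 -0.0492  0.074 ]
 [-0.0057 -0.0319  0.074 ]]
[0.57110258 0.01079776 0.        ]
t 9.65 pos [0.5711 0.0103 0.2447] tool xaxis [-0.179 -0.984  0.   ] z [-0.002 -0.    -1.   ] ft [0.45 0.31 0.05] w 91.24 q6 [-0.    0.3   1.52 -0.    1.33  1.75]
shift [-0.0006 -0.0002  0.1337] turn(tool z) 0.0025
```

View pics/scene8.png

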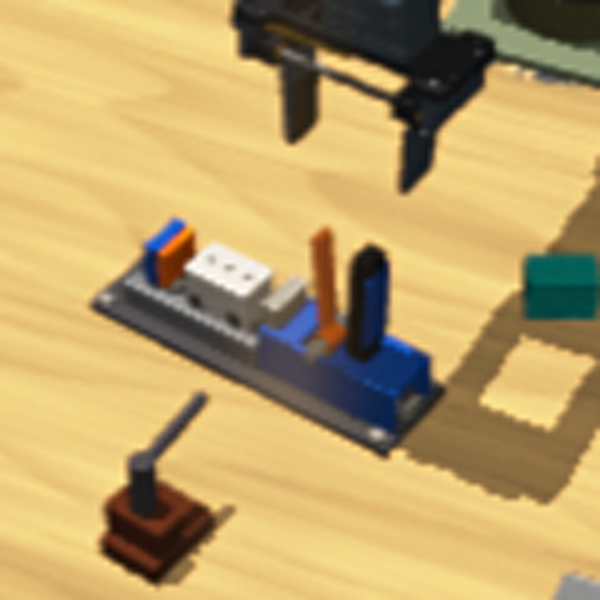

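View pics/top8.png

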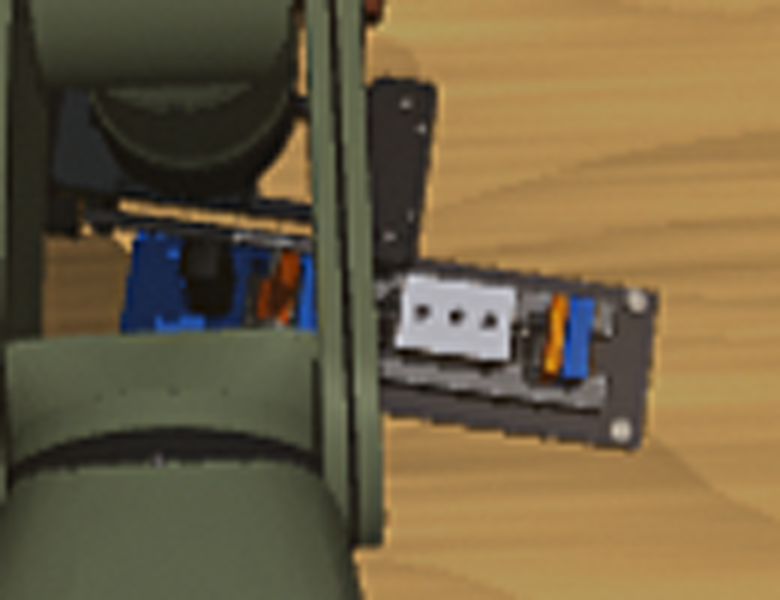

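```bash
python3 - <<'E'
from h import *
o=np.array([.558,-.060,0]);Rz=R.from_euler('z',-.183).as_matrix()
f=lambda p:np.array(p)/6.+[199.6,149.6]
print("dots",((ray("top",f([(422,311),(456,316),(490,321)]),.074)-o)@Rz).round(4))
print("slide jaw",((ray("top",f([(553,293),(594,297),(586,378),(543,375)]),.077)-o)@Rz).round(4))
E
```

```text
dots [[ 0.002  -0.0291  0.074 ]
 [ 0.0018 -0.0472  0.074 ]
 [ 0.0017 -0.0653  0.074 ]]
slide jaw [[ 0.0207 -0.0963  0.077 ]
 [ 0.0215 -0.1179  0.077 ]
 [-0.0219 -0.1187  0.077 ]
 [-0.0235 -0.0962  0.077 ]]
```

The block is at vice y ≈ -47 mm, x ≈ +2 mm, lengthways. The pad face is at -96 mm. I'll lower the fingers around trigger and handle, centred near y 74 mm.

```bash
python3 -m jog '[[1,-0.002,0,0.03,0],[1,-0.002,0,0.06,0],[1,-0.002,0,0.09,0],[1,-0.002,0,0.115,0],[1,-0.002,0,0.128,0],[1,-0.002,0,0.133,0],[1,-0.002,0,0.133,0],[1,-0.002,0,0.133,0]]'
python3 - <<'E'
from h import *
o=np.array([.558,-.060,0]);Rz=R.from_euler('z',-.183).as_matrix()
p=o+Rz@[0,.074,0]
plan([p[0],p[1],.111],-.183+np.pi/2)
im=manip.grab_frame("scene");cv2.imwrite("pics/scene9.png",cv2.resize(im[130:250,200:320],None,fx=5,fy=5,interpolation=cv2.INTER_CUBIC))
E
```

```text
t: 10.32
ee_pos: [0.5725, 0.0122, 0.1135]
ee_rot: [-2.01, 2.413, -0.001]
ft_force: [0.5, -0.1, 1.1]
grip_width: 0.997
t 10.32 pos [0.5725 0.0122 0.1135] tool xaxis [-0.181 -0.984 -0.   ] z [ 0.001 -0.    -1.   ] ft [ 0.52 -0.05  1.11] w 90.76 q6 [ 0.    0.4   1.72 -0.    1.03  1.75]
shift [-0.0004  0.0011  0.0025] turn(tool z) 0.0014
```

View pics/scene9.png

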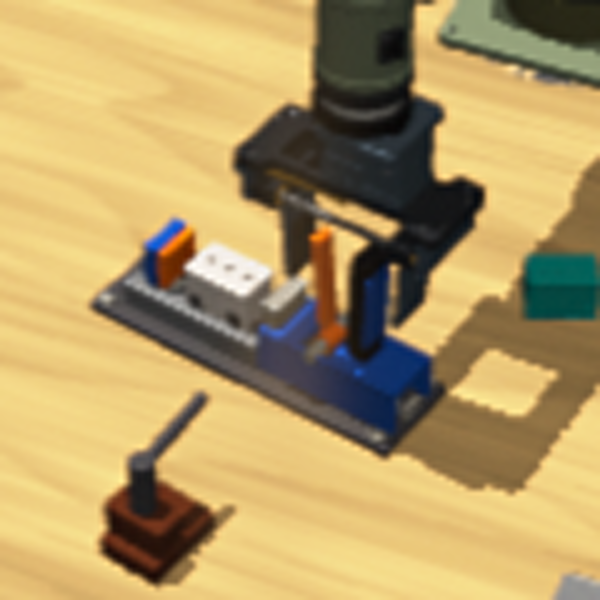

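The fingers straddle trigger and handle with clear air on both sides. The first test squeeze uses a low grip, to see how grip force shows at the trigger.

```bash
python3 -m jog '[[0.8,0,0,0.002,0],[0.44,0,0,0.002,0],[0.44,0,0,0.002,0],[0.44,0,0,0.002,0],[0.44,0,0,0.002,0],[0.44,0,0,0.002,0],[0.44,0,0,0.002,0],[0.44,0,0,0.002,0],[0.44,0,0,0.002,0],[0.44,0,0,0.002,0]]' 8
python3 -m jog '[[0.44,0,0,0,0],[0.44,0,0,0,0],[0.44,0,0,0,0]]'
```

```text
t: 11.2
ee_pos: [0.5719, 0.0095, 0.1117]
ee_rot: [2.009, -2.411, 0.006]
ft_force: [-1.6, -9.5, 5.3]
grip_width: 0.529
t: 11.45
ee_pos: [0.5719, 0.0095, 0.1117]
ee_rot: [2.01, -2.411, 0.006]
ft_force: [-1.5, -10.2, 5.0]
grip_width: 0.531
```

At 8 N grip the wrist shows about 10 N net, so the fingers are coupled and up to 2×FORCE can land on the trigger. A grip of 10 N therefore gives at most about 20 N there. I'll shift the centre 4 mm so the handle finger doesn't take load.

```bash
python3 -m jog '[[0.44,-0.002,0,0,0],[0.44,-0.004,0,0,0],[0.44,-0.004,0,0,0],[0.44,-0.004,0,0,0],[0.44,-0.004,0,0,0],[0.44,-0.004,0,0,0]]' 10
python3 - <<'E'
from h import *
o=np.array([.558,-.060,0]);Rz=R.from_euler('z',-.183).as_matrix()
s=manip.read_state();v=Rz.T@(s["ee_pos"]-o);w=s["grip_width"]*91
print("vice",v.round(4),"trig face",v[1]*1e3-w/2,"handle finger",v[1]*1e3+w/2,(Rz.T@s["ft_force"]).round(2))
im=manip.grab_frame("scene");cv2.imwrite("pics/scene10.png",cv2.resize(im[130:250,200:320],None,fx=5,fy=5,interpolation=cv2.INTER_CUBIC))
E
```

```text
t: 11.95
ee_pos: [0.5724, 0.0125, 0.1117]
ee_rot: [2.009, -2.409, 0.008]
ft_force: [-2.9, -12.0, 5.4]
grip_width: 0.465
vice [0.001  0.0739 0.1117] trig face 52.71735619273297 handle finger 95.03667036465441 [ -0.69 -12.31   5.41]
```

View pics/scene10.png

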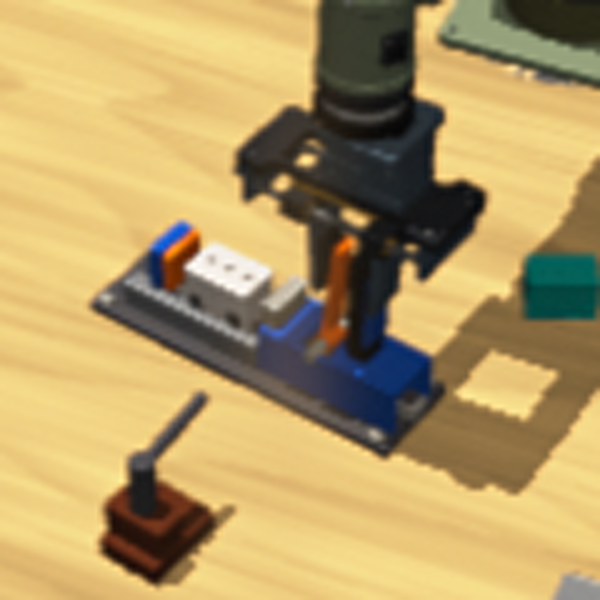

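That was a full squeeze: trigger face at 52.7 mm and the jaw visibly moved. Release and repeat.

```bash
python3 -m jog '[[1,0,0,0,0],[1,0,0,0,0],[1,0,0,0,0],[1,0,0,0,0],[1,0,0,0,0],[1,0,0,0,0],[1,0,0,0,0],[1,0,0,0,0]]' 10
python3 -m jog '[[0.44,0,0,0,0],[0.44,0,0,0,0],[0.44,0,0,0,0],[0.44,0,0,0,0],[0.44,0,0,0,0],[0.44,0,0,0,0],[0.44,0,0,0,0],[0.44,0,0,0,0],[0.44,0,0,0,0],[0.44,0,0,0,0],[0.44,0,0,0,0]]' 10
cat > st.py <<'E'
from h import *
import sys
o=np.array([.558,-.060,0]);Rz=R.from_euler('z',-.183).as_matrix()
s=manip.read_state();v=Rz.T@(s["ee_pos"]-o);w=s["grip_width"]*91
print("vice",v.round(4),"trig face",round(v[1]*1e3-w/2,1),"handle finger",round(v[1]*1e3+w/2,1),(Rz.T@s["ft_force"]).round(2))
n=sys.argv[1]
a=manip.grab_frame("top")[150:250,200:330];b=manip.grab_frame("scene")[150:250,210:310]
cv2.imwrite(f"pics/st{n}.png",np.hstack([cv2.resize(a,(520,400),interpolation=cv2.INTER_CUBIC),cv2.resize(b,(400,400),interpolation=cv2.INTER_CUBIC)])[:, :920][:, 150:920])
E
python3 st.py a
```

```text
t: 12.67
ee_pos: [0.5722, 0.017, 0.1105]
ee_rot: [2.01, -2.415, -0.003]
ft_force: [-0.2, 0.3, -0.2]
grip_width: 0.991
t: 13.58
ee_pos: [0.5715, 0.0121, 0.1116]
ee_rot: [2.008, -2.407, 0.007]
ft_force: [-4.4, -12.2, 5.3]
grip_width: 0.474
vice [0.0002 0.0734 0.1116] trig face 51.8 handle finger 95.0 [ -2.08 -12.81   5.32]
```

View pics/sta.png

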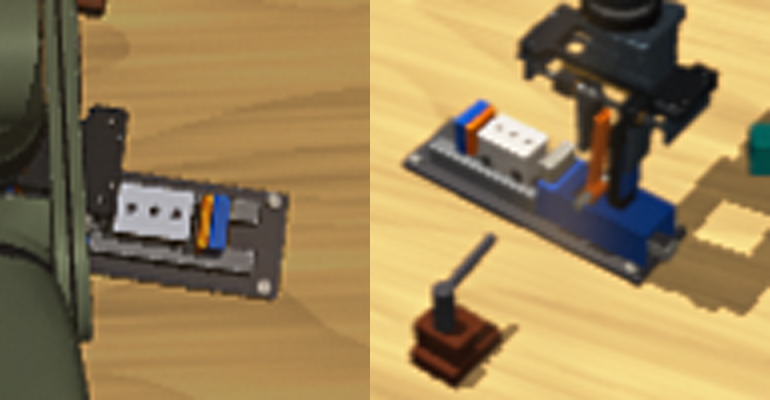

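Both squeezes were full and the pad is now almost at the block. Continue.

```bash
python3 -m jog '[[1,0,0,0,0],[1,0,0,0,0],[1,0,0,0,0],[1,0,0,0,0],[1,0,0,0,0],[1,0,0,0,0],[1,0,0,0,0],[1,0,0,0,0]]' 10
python3 -m jog '[[0.44,0,0,0,0],[0.44,0,0,0,0],[0.44,0,0,0,0],[0.44,0,0,0,0],[0.44,0,0,0,0],[0.44,0,0,0,0],[0.44,0,0,0,0],[0.44,0,0,0,0],[0.44,0,0,0,0],[0.44,0,0,0,0],[0.44,0,0,0,0]]' 10
python3 st.py b
```

```text
t: 14.35
ee_pos: [0.5729, 0.0169, 0.1108]
ee_rot: [-2.009, 2.414, 0.001]
ft_force: [-0.0, 0.6, -0.4]
grip_width: 0.99
t: 15.27
ee_pos: [0.5721, 0.0117, 0.1118]
ee_rot: [2.009, -2.407, 0.009]
ft_force: [-4.0, -13.0, 4.8]
grip_width: 0.482
vice [0.0008 0.0731 0.1118] trig face 51.1 handle finger 95.0 [ -1.61 -13.51   4.81]
```

View pics/stb.png

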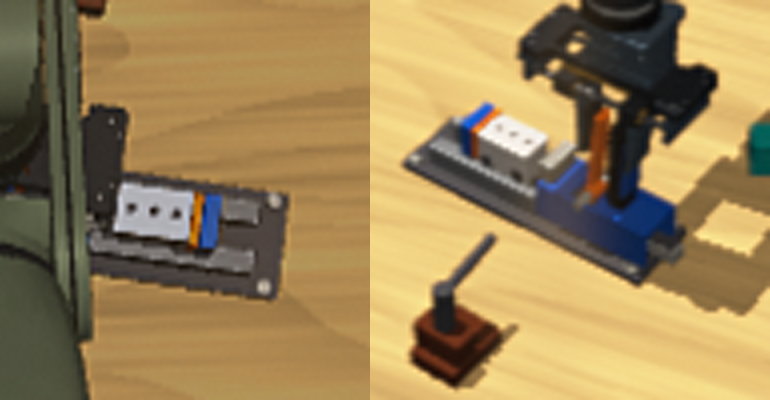

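The pad has reached the block. Next strokes, with the centre shifted 1.5 mm to keep the squeeze full.

```bash
python3 -m jog '[[1,0,0,0,0],[1,-0.0015,0,0,0],[1,-0.0015,0,0,0],[1,-0.0015,0,0,0],[1,-0.0015,0,0,0],[1,-0.0015,0,0,0],[1,-0.0015,0,0,0],[1,-0.0015,0,0,0]]' 10
python3 -m jog '[[0.44,0,0,0,0],[0.44,0,0,0,0],[0.44,0,0,0,0],[0.44,0,0,0,0],[0.44,0,0,0,0],[0.44,0,0,0,0],[0.44,0,0,0,0],[0.44,0,0,0,0],[0.44,0,0,0,0],[0.44,0,0,0,0],[0.44,0,0,0,0]]' 10
python3 st.py c
```

```text
t: 16.03
ee_pos: [0.5728, 0.0183, 0.1106]
ee_rot: [-2.01, 2.414, 0.002]
ft_force: [-0.4, 0.0, -0.7]
grip_width: 0.992
t: 16.95
ee_pos: [0.5717, 0.0123, 0.1115]
ee_rot: [2.008, -2.405, 0.01]
ft_force: [-4.3, -16.3, 5.0]
grip_width: 0.469
vice [0.0003 0.0736 0.1115] trig face 52.2 handle finger 94.9 [ -1.28 -16.85   5.  ]
```

View pics/stc.png

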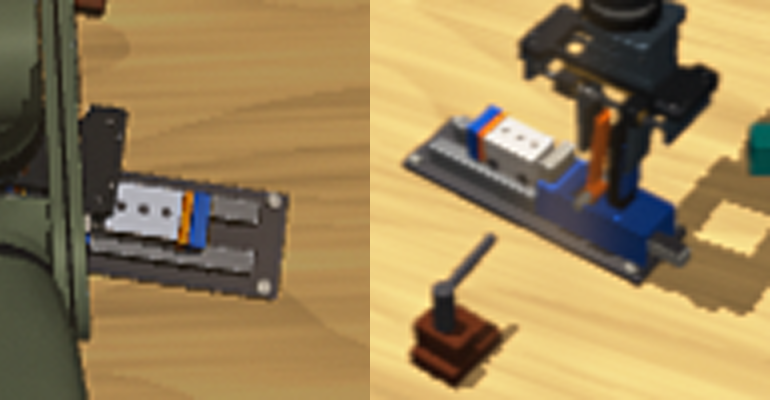

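```bash
python3 -m jog '[[1,0,0,0,0],[1,0,0,0,0],[1,0,0,0,0],[1,0,0,0,0],[1,0,0,0,0],[1,0,0,0,0],[1,0,0,0,0],[1,0,0,0,0]]' 10
python3 -m jog '[[0.44,0,0,0,0],[0.44,0,0,0,0],[0.44,0,0,0,0],[0.44,0,0,0,0],[0.44,0,0,0,0],[0.44,0,0,0,0],[0.44,0,0,0,0],[0.44,0,0,0,0],[0.44,0,0,0,0],[0.44,0,0,0,0],[0.44,0,0,0,0]]' 10
python3 st.py d
```

```text
t: 17.72
ee_pos: [0.5729, 0.0183, 0.1106]
ee_rot: [-2.01, 2.414, 0.001]
ft_force: [0.3, 0.3, 0.1]
grip_width: 0.999
t: 18.63
ee_pos: [0.572, 0.0125, 0.1116]
ee_rot: [2.008, -2.406, 0.01]
ft_force: [-3.6, -16.1, 4.7]
grip_width: 0.465
vice [0.0006 0.0738 0.1116] trig face 52.7 handle finger 95.0 [ -0.59 -16.53   4.75]
```

View pics/std.png

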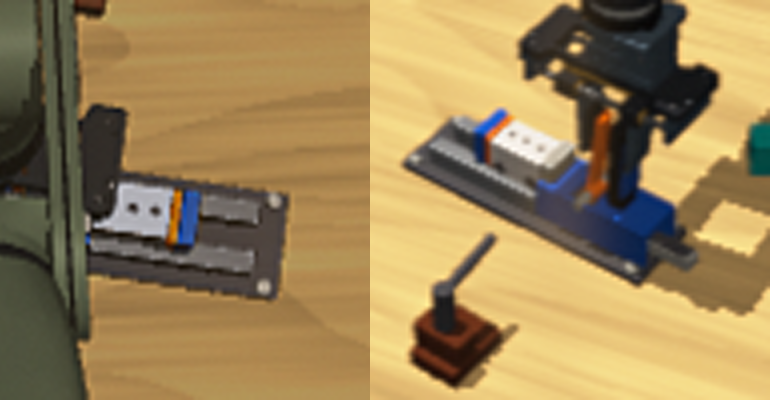

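The block is now very close to the fixed jaw. Next stroke.

```bash
python3 -m jog '[[1,0,0,0,0],[1,0,0,0,0],[1,0,0,0,0],[1,0,0,0,0],[1,0,0,0,0],[1,0,0,0,0],[1,0,0,0,0],[1,0,0,0,0]]' 10
python3 -m jog '[[0.44,0,0,0,0],[0.44,0,0,0,0],[0.44,0,0,0,0],[0.44,0,0,0,0],[0.44,0,0,0,0],[0.44,0,0,0,0],[0.44,0,0,0,0],[0.44,0,0,0,0],[0.44,0,0,0,0],[0.44,0,0,0,0],[0.44,0,0,0,0]]' 10
python3 st.py e
```

```text
t: 19.4
ee_pos: [0.5729, 0.0183, 0.1106]
ee_rot: [-2.009, 2.414, 0.002]
ft_force: [0.4, -0.0, -0.3]
grip_width: 0.993
t: 20.32
ee_pos: [0.5717, 0.0118, 0.1113]
ee_rot: [2.007, -2.406, 0.01]
ft_force: [-3.7, -19.3, 3.6]
grip_width: 0.596
vice [0.0004 0.0731 0.1113] trig face 46.0 handle finger 100.3 [ -0.12 -19.65   3.59]
```

View pics/ste.png

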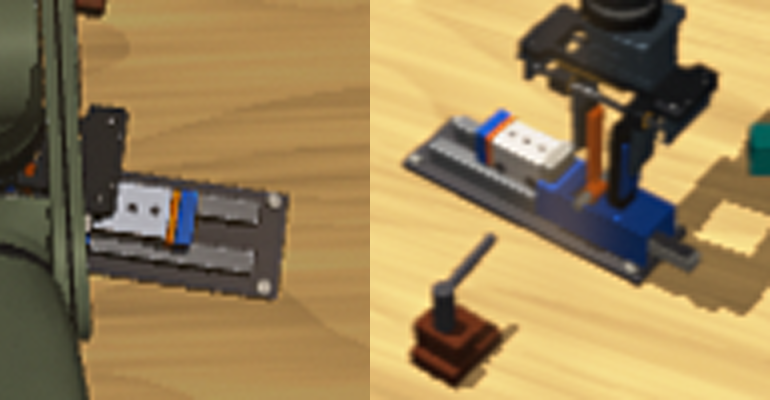

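The trigger went hard: it stopped short at 46 mm, the handle finger was free at 100 mm, and there was 19.7 N on the trigger. I'll let go, then make one more squeeze at the same force to confirm.

```bash
python3 -m jog '[[1,0,0,0,0],[1,0,0,0,0],[1,0,0,0,0],[1,0,0,0,0],[1,0,0,0,0],[1,0,0,0,0],[1,0,0,0,0],[1,0,0,0,0],[1,0,0,0,0],[1,0,0,0,0],[1,0,0,0,0]]' 10
python3 -m jog '[[0.44,0,0,0,0],[0.44,0,0,0,0],[0.44,0,0,0,0],[0.44,0,0,0,0],[0.44,0,0,0,0],[0.44,0,0,0,0],[0.44,0,0,0,0],[0.44,0,0,0,0],[0.44,0,0,0,0],[0.44,0,0,0,0],[0.44,0,0,0,0]]' 10
python3 st.py f
python3 -m jog '[[1,0,0,0,0],[1,0,0,0,0],[1,0,0,0,0],[1,0,0,0,0],[1,0,0,0,0],[1,0,0,0,0],[1,0,0,0,0],[1,0,0,0,0],[1,0,0,0,0]]' 10
python3 -m jog '[[1,0.005,0,0,0],[1,0.005,0,-0.02,0],[1,0.005,0,-0.05,0],[1,0.005,0,-0.08,0],[1,0.005,0,-0.11,0],[1,0.005,0,-0.13,0],[1,0.005,0,-0.13,0],[1,0.005,0,-0.13,0]]'
python3 - <<'E'
from h import *
plan([.5,.2,.24],0)
E
```

```text
t: 21.33
ee_pos: [0.573, 0.0178, 0.111]
ee_rot: [-2.01, 2.414, -0.0]
ft_force: [-0.5, -0.0, 0.7]
grip_width: 1.0
t: 22.25
ee_pos: [0.5718, 0.0117, 0.1115]
ee_rot: [2.007, -2.406, 0.011]
ft_force: [-3.7, -20.4, 5.4]
grip_width: 0.597
vice [0.0006 0.073  0.1115] trig face 45.8 handle finger 100.1 [  0.05 -20.72   5.45]
t: 23.1
ee_pos: [0.5729, 0.0181, 0.1108]
ee_rot: [-2.01, 2.414, 0.001]
ft_force: [1.1, 0.2, 0.3]
grip_width: 0.996
t: 23.77
ee_pos: [0.5724, 0.0126, 0.242]
ee_rot: [-2.009, 2.413, -0.003]
ft_force: [-0.8, 0.1, -0.7]
grip_width: 0.999
t 23.77 pos [0.5724 0.0126 0.242 ] tool xaxis [-0.181 -0.983 -0.   ] z [ 0.003  0.    -1.   ] ft [-0.85  0.12 -0.7 ] w 90.87 q6 [0.   0.3  1.52 0.   1.32 1.75]
shift [-0.1712  0.1052  0.0018] turn(tool z) 1.3886
```

It went hard at the same place again. I'll move the arm aside and check from both cameras.

```bash
python3 -m jog '[[1,-0.04,0,0,0],[1,-0.08,0,0,0],[1,-0.12,0,0,0],[1,-0.16,0,0,0],[1,-0.2,0,0,0],[1,-0.22,0,0,0],[1,-0.22,0,0,0],[1,-0.22,0,0,0]]'
python3 - <<'E'
from h import *
a=manip.grab_frame("top");b=manip.grab_frame("scene")
cv2.imwrite("pics/tF.png",a)
cv2.imwrite("pics/fin.png",np.hstack([cv2.resize(a[160:240,210:320],None,fx=4,fy=4,interpolation=cv2.INTER_CUBIC),cv2.resize(b[160:240,215:300],None,fx=4,fy=4,interpolation=cv2.INTER_CUBIC)]))
E
```

```text
t: 24.43
ee_pos: [0.611, 0.2296, 0.2384]
ee_rot: [2.01, -2.409, -0.001]
ft_force: [1.1, -0.8, -0.1]
grip_width: 1.005
```

View pics/fin.png

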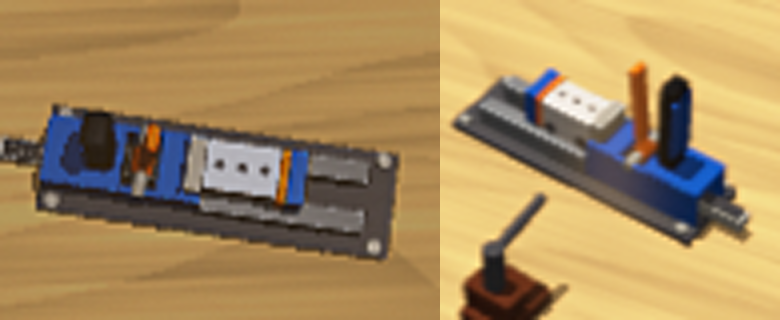

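View pics/tF.png

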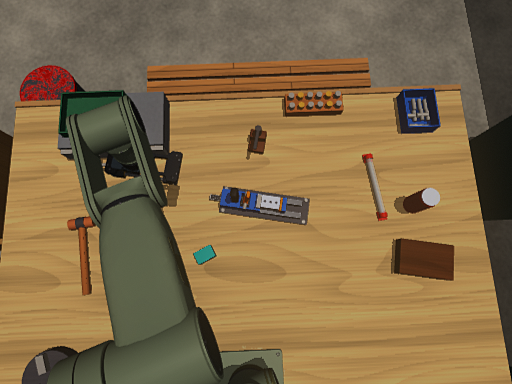

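The block is clamped between the orange pad and the fixed jaw (dots at left crop (219,163) to (268,169)), and the trigger is back upright. One numerical check, then hand in.

```bash
python3 - <<'E'
from h import *
o=np.array([.558,-.060,0]);Rz=R.from_euler('z',-.183).as_matrix()
w=(ray("top",np.array([(219,163),(243.5,166.5),(268,169.5)])/4+[209.6,159.6],.074)-o)@Rz
print(w.round(4), "yaw",np.arctan2(w[0,0]-w[2,0],w[0,1]-w[2,1]))
s=manip.read_state();print(s["t"],s["ft_force"],s["dq"].round(3))
manip.close_job()
E
```

```text
[[ 0.0029 -0.0111  0.074 ]
 [ 0.0029 -0.0307  0.074 ]
 [ 0.0032 -0.0502  0.074 ]] yaw -0.006339740970604785
24.5333 [-0.31652577  0.73523155 -0.26260301] [-0.015 -0.013 -0.004  0.005  0.001  0.001]
the job is handed in; nothing more can be done
```

The sine block is clamped in the vice against the fixed jaw, the trigger is let go, and the job was handed in at about 24.5 s. No verdict is reported.

- **Placing:** I set the block lengthways on the rails between the jaws, at vice y about -47 mm, and let go.
- **Squeezing:** Five full squeezes moved the jaw; the first of these paused part-way while I checked the force. The next two went hard and stopped short, both with the trigger face near 46 mm and about 20 N on it. The trigger was let back after each squeeze.
- **Last check from the top view:** The block's centre is at vice x +3 mm, y -31 mm (nest -30), turned about 0.006 rad. The pad is against it and the trigger is upright. The arm is clear, with only noise on the wrist sensor.
- **Other things:** The tailstock clamp, reamer, hammer and oil can look unmoved. The arm hid the vee block in the last picture, but nothing came near it after the block was picked up.
- **Disagreements:** The scene camera put the block about 4 to 7 mm off from the top camera in x. I trusted the top view, because it matched the arm's own position at the grasp. The jaw's grip on the block can't be measured directly, so I inferred it from the trigger force and the hard stop.

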